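# Open the filter bay of the bench fume extractor

## Robot

A 7-joint arm with a two-finger parallel gripper is mounted at the origin on the work surface. World frame = base frame: x ahead of the robot, y to its left, z up, the work surface at z = 0. Lengths are in m, angles in degrees, forces in N, time in s.
With the tool pointing down it reaches from about 0.425 to 0.825 m from the base axis. Payload 3.6 kg.
Tool frame: the origin (TCP) lies at the very end of the fingers, on their centre line; the grasp point (between the pads) lies 19 mm behind it; z points along the fingers, y is the direction in which the jaws open and shut (so a half turn about z gives the same grasp; the last joint's range is limited). The gripper opens to 85 mm and grips with 20 to 120 N. Pads are 22 mm wide; open, the fingers measure 114 mm over their backs; the gripper's body (76 mm by 85 mm) begins 54 mm behind the grasp point. The pads swing forward as they close: fully open they stand 13 mm farther back than shut.
Start: joints at [-72.336, 35.231, -0.722, 81.555, 0.464, 63.22, -2.315], TCP at [0.214, 0.614, 0.21] pointing down, gripper open.
Joint ranges: [-178.69, 178.69], [-17.37, 117.87], [-77.05, 75.6], [15.02, 138.74], [-78.02, 258.01], [0.78, 113.62], [-162.83, 162.83]. Speed limits (degrees/s): [159.86, 159.86, 180, 180, 180, 180, 180].

## Interface

Orientations are given as [roll, pitch, yaw] about the fixed x, y, z axes, in that order (R = Rz(yaw) Ry(pitch) Rx(roll)).
In Python, from plant import read_state, viewer, close_job gives the robot as it stands. The module is installed in compiled form; this text tells all that it offers.
- The arm moves only by the tool drive_tool, never from a script. Its argument "commands" is text: rows parted by semicolons, each of 7 numbers parted by spaces: the opening in per cent of the stroke, from 0 (shut) to 100 (fully open), then the shift along the tool's x, y, z in cm, then the turn, a rotation vector about the tool's x, y, z in degrees. A call has 1 to 20 rows; each row is the pose to reach, as a shift and turn from the pose commanded when the call began, along the tool's axes at that moment; what a row does not reach only later rows make up. A row lasts 1/8 s, in which the tool goes at most 62.5 mm and 10.7 degrees, less where a joint would pass 70% of its speed; a pose out of reach is approached as far as the arm can. A call with a gripper value outside its range is refused whole. The fingers move at their own pace and stop on an object; "squeeze" is the grip in N (left out, the last holds). Time passes only in rows, so rows that repeat a pose let the fingers close. It gives the time, the measured TCP pose, the force and the opening at its end, in the units of the state.
- read_state(): the state, without advancing time (a new reading comes with each control period).
- viewer.snapshot(name): name is "scene" or "top"; returns the picture (480x640x3 uint8, red, green, blue); there is no depth.
- viewer.camera_model(name): a dict with "camera_matrix" (3x3 intrinsics, pixels), "cam_to_world" (4x4, takes a point from camera to world coordinates). Camera axes: x right, y up, looking along -z (the intrinsics and any distortion apply to the point x, -y, -z); pixel columns grow to the right and rows downward; lengths in m; the calibration is good to about 2 mm. A picture is of the moment at which its call begins. camera_model takes no time and is no camera call.
- close_job(): hands the job in, once; it reports no verdict.
Trained networks look in the newest picture that a camera, given by its name, has taken for a name from the list of things; names that differ only in an ending like _2 or _b are one class to them, and where a whole thing is asked for, a point or a joint stands for the part that bears it (a point fixed in the world has none). Each returns a list of dicts, best first, with "conf" (0 to 1); they miss things now and then, are a little off and sometimes report something else, mostly with a low value. They report only what shows in the picture. A call takes as long as a camera call.
- viewer.cut_out(camera, query): "region" (480x640 bool, what is visible of it) and "xy" ([column, row] in pixels, amid what is visible of it).
The state is a dict: "clock": time; "q": joint angles; "joint_vel": joint speeds; "tau": joint torques, N m; "tool_pos": TCP position; "eef_rot": TCP orientation; "contact_force": force on the tool from outside, world axes, zero at the start; "moment": the same for the moment, N m; "finger_gap": finger opening in m.
Only numpy, scipy, OpenCV 4.12 (cv2) and the standard library are available. Lean on these libraries where they do the work, as an engineer would, in place of code of your own. Each camera call takes 0.05 s, during which the arm holds its last target. There are 200 camera calls.

## Task

The filter of the bench fume extractor is due for a change: with a fingertip press in the snap tab that holds the filter cover, so that the cover springs free, then push the cover off its seat and along its runners as far as the end stop, where it stays lying flat with the tab sprung up again behind it. Only press and push: do not lift or tip the cover, do not touch the filter that is uncovered, and leave everything else on the bench where it is.

Things in the scene. Friction and masses are not known exactly. Their poses are not given: they have to be found in the camera images.
- extractor: Bench fume extractor: white box 320 x 200 mm, 100 mm high, fixed. Origin: centre of its underside; z up; x is the way the cover slides off (seat to parking deck); y points to the side with grille, switch and knob. On its top deck (z 0.100) two grey runners, 4 mm high, inner edges at y +-0.055, carry the cover along x. A hose spigot sticks out 23 mm at the -x end.
- seat (a point): Middle of the cover's seat at deck height (extractor x -0.084). From x -0.152 to 0.006 lips reach over the cover's long edges in to y +-0.058, tops 14 mm above the deck. Behind the seat is a wall 9 mm above the deck with a spring ejector, which presses the latched cover against the tab with about 3 N.
- end_stop (a point): Middle of the end stop's top, on the face towards the seat (extractor x 0.146): a bar across the runners, 12 mm above the deck. Latched cover to end stop is a travel of 172 mm.
- cover: Grey filter cover, loose on the runners, about 0.12 kg: plate 116 (x) x 128 (y) x 5 mm with a louvred hood 86 x 96 mm, top 19 mm above the underside. Origin: centre of the underside, always 4 mm above the deck; axes as the extractor's. In the extractor's frame the origin is at x -0.084 latched (leading +x edge against the tab's nose), x 0.088 at the end stop, y 0.
- hood_back (a point): Middle of the flat upright rear (-x) face of the cover's hood, where to push along +x: 39 mm behind the cover's origin, 12 mm above its underside. The face is 96 mm wide and rises 14 mm from the plate (5 to 19 mm above the underside); behind it lie 19 mm of bare plate. Sliding the released cover takes a few newtons, under 8 N.
- snap_tab (a joint): Angle of the snap tab, rad: 0 up (latched), growing as it is pressed in, limit 0.26. At about 0.16 the cover comes free and the ejector moves it 8 to 13 mm along x over the tab, which it then holds down, so the finger can leave. The tab springs up again once the cover has passed.
- tab_pad (a point): Ribbed pad of the snap tab, to be pressed straight down (5 to 10 N), 20 mm from the nose, 7.5 mm above the deck; the cover is free when a fingertip here is down to 1 to 2 mm above the deck. It jumps 8 to 13 mm to the pad: fingertips must not reach over 12 mm from the pad to the cover. Moves with the tab.
- tab_nose (a point): Top of the tab's upright nose, at the cover's leading edge. The tab is a grey leaf 30 mm wide (y), 46 mm long (x), in a slot of the deck just ahead of the latched cover: it slopes up from its hinge (extractor x 0.0205, 3 mm above the deck) to the nose (x -0.0255, 11 mm above the deck). Moves with the tab.
- filter: Pleated paper filter in its bay under the seat, seen once the cover is off: 91 x 93 mm, top about 8 mm below the deck, at x -0.132 to -0.040 of the extractor. Its frame is the extractor's (origin: centre of the extractor's underside). Not to be touched.
- flask: Bystander: conical glass flask, 76 mm wide at the foot, 108 mm high; origin under its foot.
- beaker: Bystander: glass beaker, 64 mm wide, 85 mm high; origin under its foot.
- spray_bottle: Bystander: blue-green spray bottle with a white head, 56 mm wide, 147 mm high; origin under its foot.
- amber_bottle: Bystander: small amber bottle with a black cap, 42 mm wide, 72 mm high, close behind the extractor (its -y side); origin under its foot.
- dish: Bystander: white porcelain dish, 84 mm wide, 26 mm high; origin under its foot.
- spatula: Bystander: spatula 190 mm long lying on the bench in front of the extractor (its +y side); origin at its middle, underneath.
- stretcher_key: Bystander: small wooden stretcher key, 40 x 18 x 7 mm, lying on the extractor's deck outside the runner on the -y side; origin under its middle.
- brush_jar: Bystander: white pot with brushes, 72 mm wide, about 200 mm high with the brushes; origin under its foot.

How it is judged (in metres and radians):
On the way, in this order (a step that is already met when the one before it is completed fails the run):
1. the snap tab is pressed in by a fingertip (value of joint snap_tab above 0.13 rad and contact force between the fingers and snap_tab above 0.5 N).
2. the released cover is being pushed along by the fingers, past the tab (x of cover in the frame of extractor above -0.05 m and contact force between the fingers and cover above 0.2 N).
At the end, for the whole second after the job is handed in: The cover lies flat (within 3 degrees) and at rest on the runners of the parking deck, within 12 mm of the end stop; the tab has sprung up again (below 0.05 rad) (x of cover in the frame of extractor above 0.076 m and z of cover in the frame of extractor between 0.1 and 0.108 m and angle between cover's own z axis and vertical below 0.05 rad and value of joint snap_tab below 0.05 rad and linear speed of cover below 0.01 m/s); the robot touches nothing.
It fails at once if the cover is lifted or tipped (more than 12 mm or 0.2 rad) or falls off the extractor (z of cover in the frame of extractor above 0.116 m or z of cover in the frame of extractor below 0.09 m or angle between cover's own z axis and vertical above 0.2 rad).
It fails at once if the filter is touched (contact force between any of the arm, the fingers and filter above 0.5 N).
It fails at once if another thing on the bench or on the extractor is moved more than 20 mm (distance of any of flask, beaker, spray_bottle, amber_bottle, dish, spatula, stretcher_key, brush_jar from where it was at the start of the episode above 0.02 m).
It also fails if it takes over 42 s, if anything falls off the work surface, if the arm or the gripper's body presses on something with over 40 N, if the wrist force passes 120 N, or if a joint passes its speed limit or range.

## Working session

There is one attempt and no reset: what is moved stays moved. The work goes in short steps, Python scripts to look and compute and a tool call to move; the robot and the scene stay as the last step left them, time stands still between calls to the robot, and variables do not carry over. Pictures are saved under pics/ and viewed, about 8 in all and at most 12, crops included, and the job is handed in when it is done.

Besides the shell and the picture viewer there is one more tool, called after ">>>" as a command line: name --argument value ..., lists and objects as JSON in quotes. drive_tool: Moves the arm, as the interface text tells. Its arguments: {"type":"object","properties":{"commands":{"type":"string"},"squeeze":{"type":"number"}},"required":["commands"]}

```bash
mkdir -p pics; python3 - <<'E'
from plant import read_state, viewer
import cv2,numpy as np
s=read_state();print(s)
for n in("scene","top"):
    im=viewer.snapshot(n);cv2.imwrite(f"pics/{n}0.png",im[:,:,::-1])
    m=viewer.camera_model(n);print(n,np.round(m["camera_matrix"],1).tolist(),np.round(m["cam_to_world"],4).tolist(),[k for k in m])
    for q in("extractor","cover","snap_tab","tab_pad","hood_back","tab_nose","end_stop","seat","stretcher_key"):
        try:
            for d in viewer.cut_out(n,q)[:2]:
                r=d["region"];c=cv2.minAreaRect(np.argwhere(r)[:,::-1].astype(np.float32));print(q,round(d["conf"],2),np.round(d["xy"],1),r.sum(),np.round(cv2.boxPoints(c)).tolist())
        except Exception as e: print(q,e)
E
```

```text
{'clock': 0.0, 'q': array([-72.33718994,  35.28938531,  -0.7216569 ,  81.64146893,
         0.4643862 ,  63.21903407,  -2.31629639]), 'joint_vel': array([-0.07033295,  0.0050389 ,  0.07653813,  0.00193084, -0.02100285,
        0.09071873, -0.0166712 ]), 'tau': array([-1.11147631e-04, -4.69210696e+01,  2.59359134e-01, -1.71030951e+01,
        1.00613982e-02,  9.67697008e-03,  8.42580619e-06]), 'tool_pos': array([0.21329712, 0.61314101, 0.20933589]), 'eef_rot': array([-1.79853030e+02,  3.07899998e-03,  1.60820270e+02]), 'contact_force': array([ 0.58660522, -0.37133256,  0.22185027]), 'moment': array([ 0.00054156, -0.01566473,  0.02272492]), 'finger_gap': 0.08533453306834585}
scene [[619.6, 0.0, 328.2], [0.0, 619.6, 240.4], [0.0, 0.0, 1.0]] [[-0.326, -0.6406, 0.6952, 1.4944], [0.9452, -0.2073, 0.2522, 0.3193], [-0.0175, 0.7393, 0.6731, 0.9914], [0.0, 0.0, 0.0, 1.0]] ['camera_matrix', 'cam_to_world']
extractor 0.84 [346.1 272.4] 12561 [[250.0, 312.0], [252.0, 217.0], [416.0, 219.0], [415.0, 314.0]]
cover 0.68 [299.4 244. ] 1989 [[268.0, 226.0], [324.0, 226.0], [324.0, 262.0], [268.0, 262
[... 1377 characters left out ...]
 237.0], [308.0, 244.0]]
snap_tab 0.15 [143.3 305.1] 1016 [[118.0, 303.0], [144.0, 278.0], [168.0, 302.0], [142.0, 327.0]]
tab_pad 0.6 [318.4 233.6] 208 [[306.0, 232.0], [324.0, 226.0], [328.0, 236.0], [309.0, 242.0]]
hood_back 0.86 [352.1 222.2] 2586 [[319.0, 207.0], [369.0, 192.0], [384.0, 240.0], [334.0, 256.0]]
tab_nose 0.85 [317.9 233.6] 272 [[304.0, 231.0], [325.0, 224.0], [329.0, 237.0], [308.0, 243.0]]
end_stop 0.68 [300.5 245.8] 10432 [[235.0, 212.0], [379.0, 173.0], [405.0, 267.0], [262.0, 307.0]]
seat 0.79 [304.5 244.8] 10752 [[234.0, 213.0], [378.0, 170.0], [406.0, 265.0], [262.0, 307.0]]
seat 0.67 [140.4 302.2] 999 [[118.0, 295.0], [150.0, 280.0], [165.0, 310.0], [134.0, 326.0]]
```

```bash
python3 - <<'E'
import cv2
a=cv2.imread("pics/top0.png");cv2.imwrite("pics/top0c.png",cv2.resize(a[150:350,190:456],None,fx=3,fy=3,interpolation=cv2.INTER_CUBIC))
E
```

```text
(no output)
```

View pics/scene0.png

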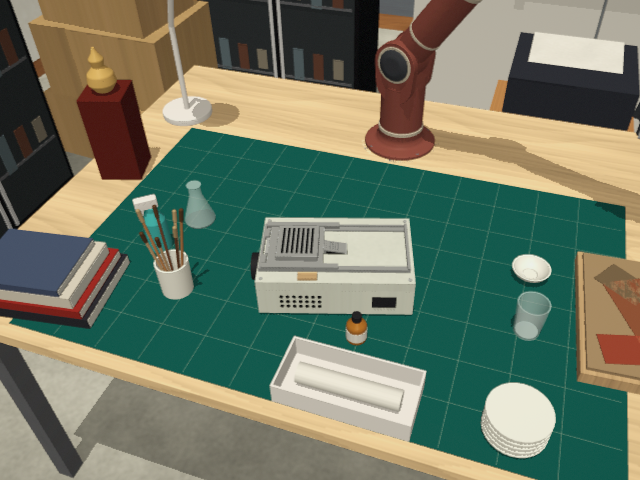

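View pics/top0c.png

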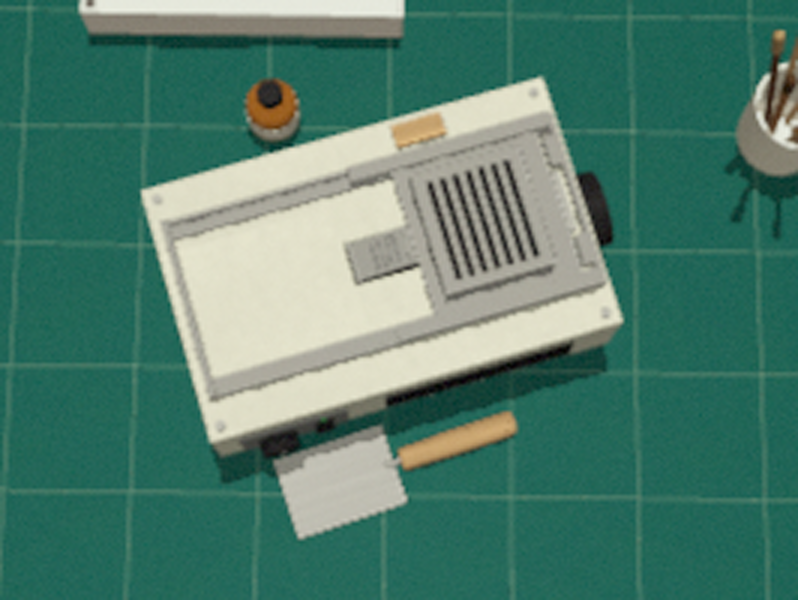

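```bash
cat > h.py <<'E'
import numpy as np,cv2
from plant import viewer
from scipy.optimize import least_squares
def proj(n,P):
    m=viewer.camera_model(n);T=np.linalg.inv(m["cam_to_world"]);c=np.atleast_2d(P)@T[:3,:3].T+T[:3,3]
    c=c*[1,-1,-1];u=c@m["camera_matrix"].T;return u[:,:2]/u[:,2:]
def ray(n,uv,z):
    m=viewer.camera_model(n);T=m["cam_to_world"];K=m["camera_matrix"]
    d=np.linalg.solve(K,[*uv,1])*[1,-1,-1];d=T[:3,:3]@d;o=T[:3,3];return o+d*(z-o[2])/d[2]
def E2W(p,P):
    c,s=np.cos(p[2]),np.sin(p[2]);P=np.atleast_2d(P);return np.c_[p[0]+c*P[:,0]-s*P[:,1],p[1]+s*P[:,0]+c*P[:,1],P[:,2]]
E
python3 - <<'E'
from h import *
C=np.array([[.16,-.1,.1],[-.16,-.1,.1],[-.16,.1,.1],[.16,.1,.1]])
top=np.array([[143,190],[543,78],[622,322],[212,445]])/3+[190,150]
w=np.array([ray("top",u,.1) for u in top]);print(w.round(4).tolist(),[round(float(np.linalg.norm(w[i]-w[i-1])),4) for i in range(4)])
p0=[*w[:,:2].mean(0),np.arctan2(*(w[0]-w[1])[[1,0]])]
r=least_squares(lambda p:(proj("top",E2W(p,C))-top).ravel(),p0);p=r.x;print(p,np.degrees(p[2]),r.fun.round(2))
def draw(n,x0,y0,w,h,f,out):
    a=cv2.imread(f"pics/{n}0.png");a=cv2.resize(a[y0:y0+h,x0:x0+w],None,fx=f,fy=f,interpolation=cv2.INTER_CUBIC)
    def poly(P,c):cv2.polylines(a,[np.round(((proj(n,E2W(p,P))-[x0,y0]+.5)*f-.5)*8).astype(int)],True,c,1,cv2.LINE_AA,3)
    poly(C,(0,0,255))
    poly([[-.0255,-.015,.111],[-.0255,.015,.111],[.0205,.015,.103],[.0205,-.015,.103]],(255,0,0))
    poly([[.146,-.055,.112],[.146,.055,.112]],(255,0,255))
    k=.123;poly([[-.127,-.048,k],[-.127,.048,k],[-.041,.048,k],[-.041,-.048,k]],(0,160,0))
    cv2.imwrite(out,a)
draw("top",225,160,190,150,4,"pics/t1.png");draw("scene",240,205,190,115,4,"pics/s1.png")
E
```

```text
[[0.6392, 0.1852, 0.1], [0.7327, -0.1195, 0.1], [0.542, -0.1776, 0.1], [0.4455, 0.1265, 0.1]] [0.2024, 0.3187, 0.1993, 0.319]
[0.58983865 0.003652   1.87135369] 107.22066866775023 [-0.42  0.51  0.04 -0.02  0.55  0.16 -0.16 -0.65]
```

View pics/t1.png

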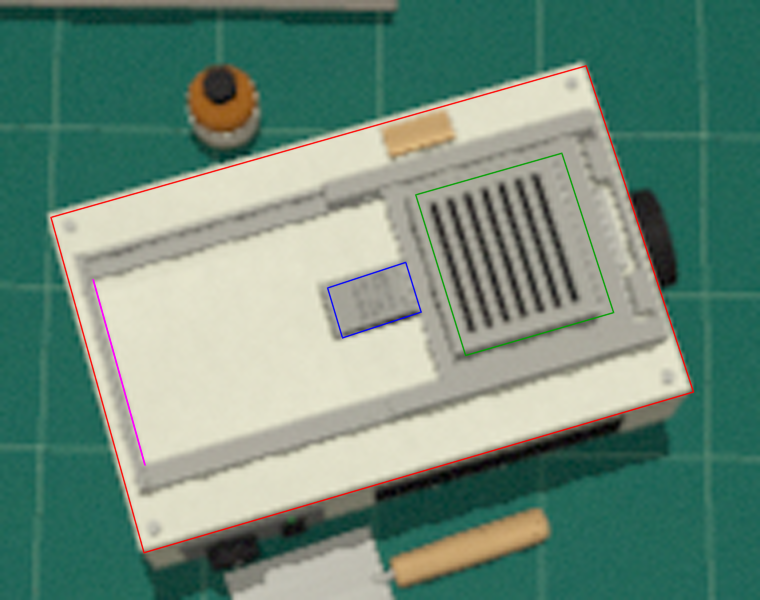

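View pics/s1.png

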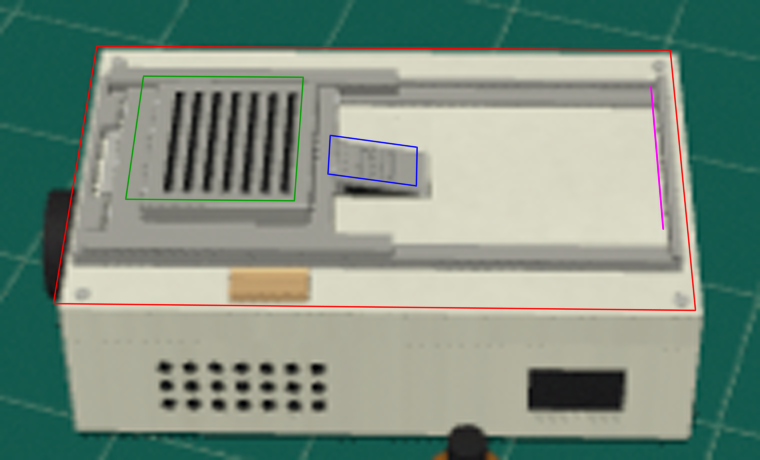

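```bash
python3 - <<'E'
from h import *
C=np.array([[.16,-.1,.1],[-.16,-.1,.1],[-.16,.1,.1],[.16,.1,.1]])
top=np.array([[143,190],[543,78],[622,322],[212,445]])/3+[190,150]
sc=np.array([[702,309],[57,304],[100,50],[679,53]])/4+[240,205]
w=np.array([ray("scene",u,.1) for u in sc]);print(w.round(4).tolist(),[round(float(np.linalg.norm(w[i]-w[i-1])),4) for i in range(4)])
p0=[.59,.004,1.87]
f=lambda p:(proj("scene",E2W(p,C))-sc).ravel();g=lambda p:(proj("top",E2W(p,C))-top).ravel()
for F in(f,lambda p:np.r_[f(p),g(p)]):
    r=least_squares(F,p0);print(r.x,np.degrees(r.x[2]),r.fun.round(2))
p=r.x
for P in([-.0015,0,.16],[-.130,0,.16]):print(E2W(p,P))
# with free scale check in top: feature tab hinge
E
```

```text
[[0.6371, 0.1902, 0.1], [0.7334, -0.1162, 0.1], [0.5455, -0.1739, 0.1], [0.4492, 0.1335, 0.1]] [0.1962, 0.3211, 0.1965, 0.3221]
[0.5910726  0.00823094 1.87131321] 107.21834914541601 [-0.01  0.8   0.42  0.33  0.34 -0.73 -0.79 -0.48]
[0.59006221 0.00595978 1.87120578] 107.21219387504955 [-1.02  0.2  -0.41 -0.27 -0.41 -1.22 -1.68 -0.95 -1.43  0.39 -0.95 -0.12
 -0.48  0.06 -1.21 -0.78]
[[0.59050608 0.00452696 0.16      ]]
[[ 0.62853068 -0.11821822  0.16      ]]
```

>>> drive_tool --commands "0 -13.9 -11.3 0 0 0 14;0 -13.9 -11.3 0 0 0 14;0 -13.9 -11.3 0 0 0 14;0 -27.8 -22.6 0 0 0 28;0 -27.8 -22.6 0 0 0 28;0 -27.8 -22.6 0 0 0 28;0 -41.7 -33.8 0 0 0 42;0 -41.7 -33.8 0 0 0 42;0 -41.7 -33.8 0 0 0 42;0 -55.6 -45.1 0 0 0 53.6;0 -55.6 -45.1 0 0 0 53.6;0 -55.6 -45.1 0 0 0 53.6;0 -55.6 -45.1 5 0 0 53.6;0 -55.6 -45.1 5 0 0 53.6" --squeeze 30

```text
clock: 2.75
tool_pos: [0.5874, 0.0054, 0.1571]
eef_rot: [-179.5, -0.2, 107.2]
contact_force: [-0.5, 0.8, -0.2]
finger_gap: -0.0
```

>>> drive_tool --commands "0 0 0 2 0 0 0;0 0 0 3.2 0 0 0;0 0 0 3.2 0 0 0"

```text
clock: 3.12
tool_pos: [0.5902, 0.0062, 0.1287]
eef_rot: [-180.0, -0.0, 107.3]
contact_force: [0.3, -0.1, 0.2]
finger_gap: 0.0003
```

```bash
cat > look.py <<'E'
import sys
from h import *
from plant import read_state
o=[]
s=read_state();t=s["tool_pos"];p=[.5901,.0060,1.8712]
d=t[:2]-p[:2];c,q=np.cos(p[2]),np.sin(p[2]);print(s["clock"],t.round(4),"ext xy",round(c*d[0]+q*d[1],4),round(-q*d[0]+c*d[1],4),s["contact_force"].round(2))
for n,x0,y0 in(("top",235,170),("scene",245,190)):
    im=viewer.snapshot(n)[:,:,::-1];cv2.imwrite(f"pics/{n}_{sys.argv[1]}.png",im);f=5 
    a=cv2.resize(im[y0:y0+115,x0:x0+160],None,fx=f,fy=f,interpolation=cv2.INTER_CUBIC);u=(proj(n,t)[0]-[x0,y0]+.5)*f-.5;print(n,u)
    cv2.circle(a,tuple(int(v) for v in u),4,(0,0,255),1);o.append(a[:,:])
a=np.vstack(o);cv2.imwrite(f"pics/{sys.argv[1]}.png",cv2.resize(a,None,fx=.52,fy=.52,interpolation=cv2.INTER_AREA))
E
python3 look.py a
```

```text
3.125 [0.5902 0.0062 0.1287] ext xy 0.0001 -0.0002 [ 0.31 -0.12  0.19]
top [406.42332703 314.24997878]
scene [451.55826497 238.69715429]
```

View pics/a.png

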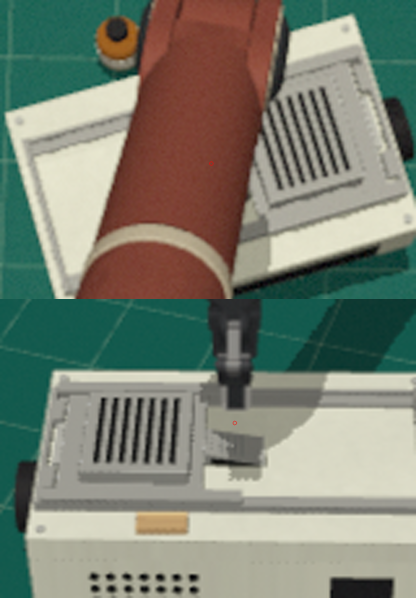

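```bash
python3 - <<'E'
import cv2
a=cv2.imread("pics/scene_a.png")[180:270,300:380];cv2.imwrite("pics/a2.png",cv2.resize(a,None,fx=6,fy=6,interpolation=cv2.INTER_NEAREST))
E
```

```text
(no output)
```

View pics/a2.png

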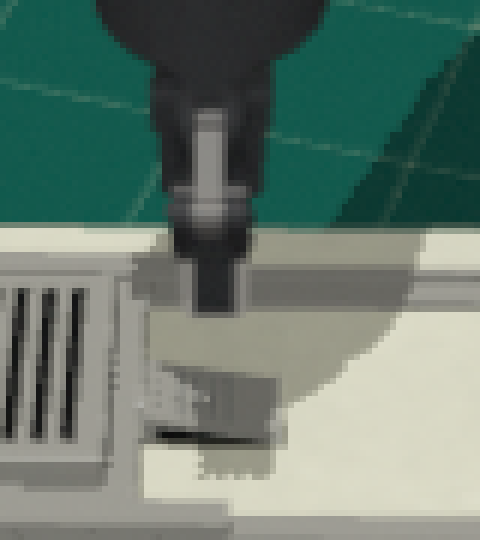

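```bash
python3 - <<'E'
from h import *
a=cv2.imread("pics/scene0.png").astype(int);b=cv2.imread("pics/scene_a.png").astype(int)
for r in range(226,266): print(r,"G0",a[r,326:348:2,1],"Ga",b[r,326:348:2,1])
for P in([.5902,.0062,.1287],[.5902,.0062,.1],[.5902,.0062,.11],[.605,.0062,.1287],[.5902,.0062,.2]):print(P,proj("scene",P).round(1))
E
```

```text
226 G0 [113 117 108 116 116 110 113 125 125 123 124] Ga [107 106 123  79  40  39  58 129 106 105 105]
227 G0 [101 103 102 102 102 103 103 156 156 156 156] Ga [103 103 123  79  39  39  58 130 102 103 103]
228 G0 [113 114 114 113 113 113 114 156 156 156 155] Ga [103 103 123  78  40  40  58 129 103 102 103]
229 G0 [153 152 153 152 153 153 153 153 153 153 153] Ga [103 103 121  78  37  39  59 129 102 102 103]
230 G0 [136 132 136 136 131 129 128 128 130 131 127] Ga [110 110 127  78  38  37  57 129 107 107 107]
231 G0 [181 182 182 178 164 160 151 155 161 164 149] Ga [133 134 137  83  48  46  62 132 125 124 125]
232 G0 [215 217 217 215 217 218 217 217 217 216 216] Ga [152 153 152 112  99 100 105 144 154 153 152]
233 G0 [215 217 217 216 217 217 217 217 217 216 216] Ga [152 153 153 148 149 150 150 154 153 152 153]
234 G0 [215 216 215 216 214 214 212 217 217 216 216] Ga [152 152 152 151 151 150 153 153 153 152 152]
235 G0 [216 216 216 216 214 214 216 216 216 215 215] Ga [152 152 152 153 151 150 152 153 152 153 151]
236 G0 [216 216 216 217 215 214 216 216 216 216 215] Ga [153 152 152 153 151 152
[... 2475 characters left out ...]
0 [217 216 217 215 215 214 215 216 217 215 215] Ga [217 217 217 215 215 214 214 216 217 215 215]
262 G0 [212 213 214 212 213 212 214 217 217 216 215] Ga [212 214 214 213 213 212 214 217 217 215 215]
263 G0 [176 186 186 186 185 185 205 217 216 215 215] Ga [176 186 186 186 186 185 205 216 215 216 215]
264 G0 [156 157 157 156 157 156 198 216 216 215 216] Ga [156 157 156 157 157 156 198 216 216 216 216]
265 G0 [156 156 156 156 156 156 194 210 210 210 210] Ga [156 157 157 156 156 156 194 210 210 210 210]
[0.5902, 0.0062, 0.1287] [[334.9 237.3]]
[0.5902, 0.0062, 0.1] [[335.1 247.4]]
[0.5902, 0.0062, 0.11] [[335.  243.9]]
[0.605, 0.0062, 0.1287] [[332.6 241.9]]
[0.5902, 0.0062, 0.2] [[334.6 210.9]]
```

```bash
python3 - <<'E'
from h import *
p=[.5901,.006,1.8712]
print("corner",E2W(p,[-.16,.1,.1]),"shadow",ray("top",(392,274.5),0))
S=ray("scene",(339,259.5),.1);print("S",S)
for z in(.1287,.14,.15,.16):print(z,ray("scene",(336,232),z))
from plant import read_state
s=read_state();print(s["tool_pos"],s["q"].round(2))
# body shadow
print(ray("scene",(367,238),.1))
E
```

```text
corner [[ 0.54192322 -0.17642532  0.1       ]] shadow [ 0.51914993 -0.17764154  0.        ]
S [0.62239496 0.02558906 0.1       ]
0.1287 [0.57368877 0.0030329  0.1287    ]
0.14 [0.5857485  0.00717522 0.14      ]
0.15 [0.59642082 0.01084098 0.15      ]
0.16 [0.60709314 0.01450674 0.16      ]
[0.59110851 0.00570017 0.12954931] [-12.47  35.69  15.81  97.72 -12.32  48.2   26.02]
[0.54102703 0.06187656 0.1       ]
```

>>> drive_tool --commands "0 0 0 0.7 0 0 0;0 0 0 1.3 0 0 0;0 0 0 1.3 0 0 0"

```text
clock: 3.6
tool_pos: [0.59, 0.0053, 0.1148]
eef_rot: [-179.9, -0.0, 107.2]
contact_force: [0.4, -0.1, -0.0]
finger_gap: 0.0002
```

```bash
python3 - <<'E'
from h import *
from plant import read_state
s=read_state();t=s["tool_pos"];print(t.round(4),s["contact_force"].round(2),proj("scene",t).round(1))
im=viewer.snapshot("scene")[:,:,::-1];a=cv2.resize(im[195:275,290:380],None,fx=6,fy=6,interpolation=cv2.INTER_CUBIC);cv2.imwrite("pics/b.png",a)
E
```

```text
[0.59   0.0053 0.1148] [ 0.36 -0.08 -0.02] [[334.6 242.1]]
```

View pics/b.png

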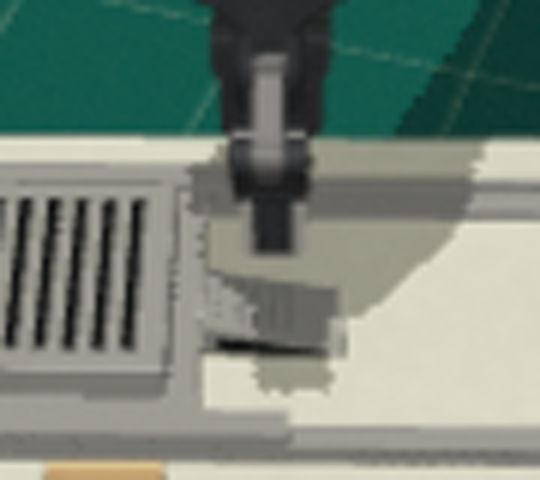

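>>> drive_tool --commands "0 0 0 0.3 0 0 0;0 0 0 0.6 0 0 0;0 0 0 0.6 0 0 0"

```text
clock: 4.03
tool_pos: [0.5903, 0.0052, 0.1092]
eef_rot: [-180.0, -0.0, 107.2]
contact_force: [-0.2, -0.3, -0.1]
finger_gap: 0.0
```

>>> drive_tool --commands "0 0 0 0.2 0 0 0;0 0 0 0.4 0 0 0;0 0 0 0.4 0 0 0"

```text
clock: 4.4
tool_pos: [0.5904, 0.0052, 0.1053]
eef_rot: [-180.0, -0.0, 107.2]
contact_force: [-0.2, 0.5, -0.4]
finger_gap: 0.0001
```

```bash
python3 - <<'E'
from h import *
from plant import read_state
s=read_state();t=s["tool_pos"];print(t.round(4),s["contact_force"].round(2),proj("scene",t).round(1))
im=viewer.snapshot("scene")[:,:,::-1];a=cv2.resize(im[205:270,305:365],None,fx=9,fy=9,interpolation=cv2.INTER_CUBIC);cv2.imwrite("pics/c.png",a);cv2.imwrite("pics/scene_c.png",im)
for q in("snap_tab","cover"):
  for d in viewer.cut_out("scene",q)[:1]:
    y,x=np.nonzero(d["region"]);print(q,d["conf"],d["xy"],x.min(),x.max(),y.min(),y.max())
E
```

```text
[0.5904 0.0052 0.1053] [-0.2   0.47 -0.41] [[334.6 245.5]]
snap_tab 0.49 [336.4, 250.0] 324 346 240 253
cover 0.89 [296.1, 244.3] 266 324 226 263
```

View pics/c.png

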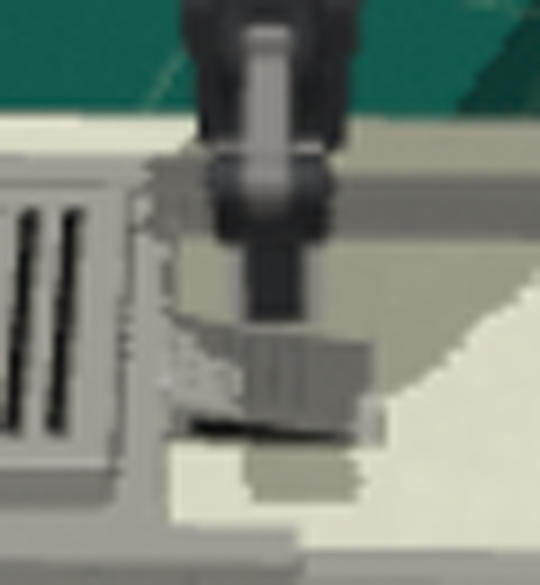

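>>> drive_tool --commands "0 0 0 0.1 0 0 0;0 0 0 0.2 0 0 0;0 0 0 0.3 0 0 0;0 0 0 0.3 0 0 0"

```text
clock: 5.05
tool_pos: [0.5904, 0.0053, 0.1024]
eef_rot: [-180.0, -0.0, 107.2]
contact_force: [-0.4, 0.7, 0.2]
finger_gap: 0.0001
```

>>> drive_tool --commands "0 0 0 0.1 0 0 0;0 0 0 0.2 0 0 0;0 0 0 0.3 0 0 0;0 0 0 0.3 0 0 0"

```text
clock: 5.55
tool_pos: [0.5904, 0.0053, 0.0994]
eef_rot: [-180.0, -0.0, 107.2]
contact_force: [0.4, 0.6, -0.3]
finger_gap: 0.0001
```

>>> drive_tool --commands "0 -0.2 0 0.1 0 0 0;0 -0.2 0 0.3 0 0 0;0 -0.2 0 0.4 0 0 0;0 -0.2 0 0.4 0 0 0"

```text
clock: 6.05
tool_pos: [0.591, 0.0034, 0.0953]
eef_rot: [-180.0, -0.0, 107.2]
contact_force: [0.9, -0.3, -0.8]
finger_gap: 0.0001
```

>>> drive_tool --commands "0 0 0 0.1 0 0 0;0 0 0 0.2 0 0 0;0 0 0 0.3 0 0 0;0 0 0 0.3 0 0 0"

```text
clock: 6.55
tool_pos: [0.591, 0.0033, 0.0924]
eef_rot: [-180.0, -0.0, 107.2]
contact_force: [0.7, 0.4, 0.3]
finger_gap: 0.0002
```

>>> drive_tool --commands "0 0 0 0.1 0 0 0;0 0 0 0.2 0 0 0;0 0 0 0.3 0 0 0;0 0 0 0.3 0 0 0"

```text
clock: 7.05
tool_pos: [0.591, 0.0033, 0.0894]
eef_rot: [-180.0, -0.0, 107.2]
contact_force: [-0.0, -0.0, -0.1]
finger_gap: -0.0001
```

```bash
python3 - <<'E'
from h import *
from plant import read_state
s=read_state();t=s["tool_pos"];print(t.round(4),s["contact_force"].round(2),proj("scene",t).round(1))
im=viewer.snapshot("scene")[:,:,::-1];a=cv2.resize(im[205:270,305:365],None,fx=9,fy=9,interpolation=cv2.INTER_CUBIC);cv2.imwrite("pics/d.png",a);cv2.imwrite("pics/scene_d.png",im)
E
```

```text
[0.591  0.0033 0.0894] [-0.01 -0.05 -0.09] [[333.7 251. ]]
```

View pics/d.png

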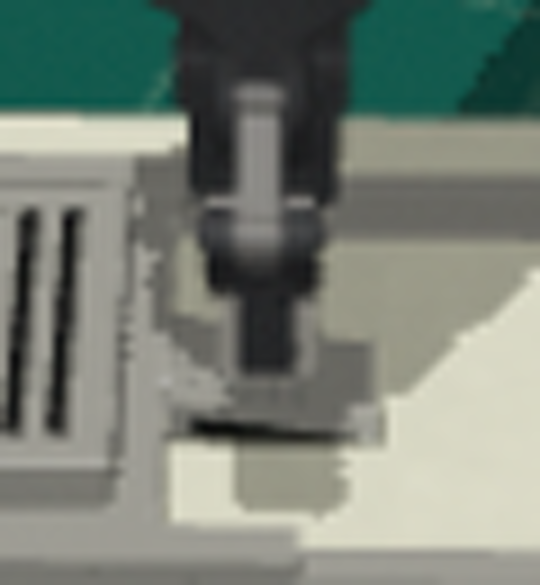

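>>> drive_tool --commands "0 0 0 0.1 0 0 0;0 0 0 0.2 0 0 0;0 0 0 0.3 0 0 0;0 0 0 0.3 0 0 0"

```text
clock: 7.6
tool_pos: [0.5912, 0.0033, 0.0874]
eef_rot: [180.0, -0.0, 107.2]
contact_force: [-1.2, 0.5, 5.1]
finger_gap: 0.0002
```

>>> drive_tool --commands "0 0 0 0.1 0 0 0;0 0 0 0.2 0 0 0;0 0 0 0.3 0 0 0;0 0 0 0.3 0 0 0"

```text
clock: 8.1
tool_pos: [0.5914, 0.0031, 0.0859]
eef_rot: [179.9, 0.0, 107.2]
contact_force: [-3.6, 0.5, 11.9]
finger_gap: -0.0
```

```bash
python3 - <<'E'
from h import *
from plant import read_state
s=read_state();t=s["tool_pos"];print(t.round(4),s["contact_force"].round(2),s["moment"].round(2))
im=viewer.snapshot("scene")[:,:,::-1];a=im[205:270,305:365];cv2.imwrite("pics/scene_e.png",im)
d=cv2.imread("pics/scene_d.png")[205:270,305:365]
cv2.imwrite("pics/e.png",np.hstack([cv2.resize(q,None,fx=6.6,fy=9,interpolation=cv2.INTER_CUBIC) for q in(d,a)]))
E
```

```text
[0.5914 0.0031 0.0859] [-3.59  0.48 11.88] [-0.06  0.85 -0.07]
```

View pics/e.png

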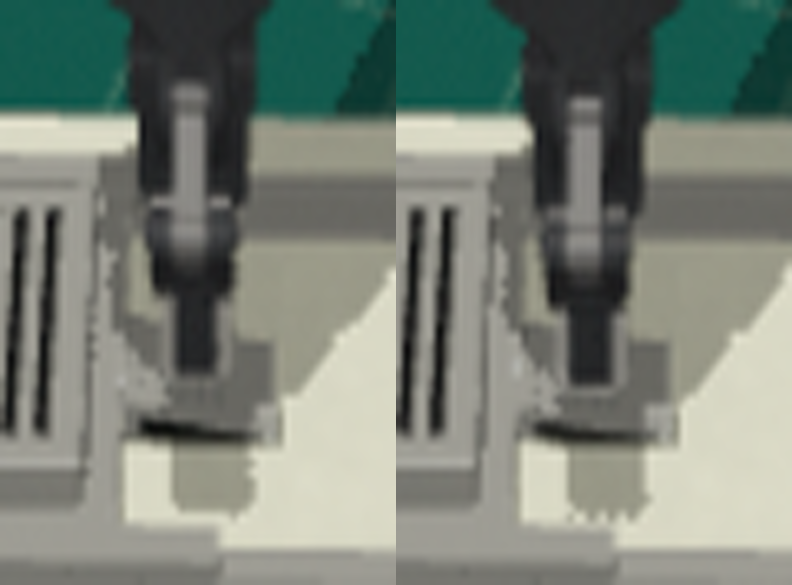

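```bash
python3 - <<'E'
import cv2
A=[cv2.imread(f"pics/scene{n}.png")[:,:,1].astype(int) for n in("0","_c","_d","_e")]
for c in(325,327,329,331,343):
    print("col",c)
    for a in A: print(a[238:258,c])
E
```

```text
col 325
[216 210 156 153 156 154 155 151 155 151 155 147 120 109 104 109 187 215
 215 215]
[152 147 104 113 153 154 156 151 155 151 156 147 121 110 104 110 187 216
 216 216]
[152 148 103 103 102 110 146 150 155 151 156 147 122 110 104 110 187 216
 215 216]
[152 151 137 101 103 103 111 144 149 156 149 153 130 118  97 129 197 215
 216 216]
col 327
[215 213 189 156 156 155 155 155 155 155 155 152 125  72  16  79 179 216
 216 215]
[153 150 130 103 103 111 146 155 155 155 156 153 126  73  15  80 179 216
 217 215]
[147 149 129 103 103 103 104 114 156 156 155 152 126  73  15  78 178 216
 216 216]
[135 143 149 114 103 103 103 110 146 156 155 155 151 103  39  78 180 216
 216 215]
col 329
[217 216 202 154 151 150 151 149 135 145 146 150 142  86  13  58 154 215
 216 216]
[150 150 141 103  99 100 110 149 136 145 147 151 142  86  16  58 154 216
 216 216]
[122 143 133 117 118 117 119 119 114 145 141 147 104  86  16  59 154 216
 216 216]
[ 38  86 139 132 123 123 124 129 131 127 141 104 141 100  43  53 148 215
 216 216]
col 331
[217 216 212 169 125 149 150 153 153 153 153 151 146 112  23  60 154 216
 217 217]
[123 123 123 116 102  99 100 109 144 143 139 107 135 109  22  59 151 204
 205 205]
[ 79  81  80  80  79  80  79  81 102 111 101 102 104 100  23  37 103 152
 154 153]
[ 40  38  59  59  62  63  64  59  61  84 115 100 102 101  65  37 103 152
 153 153]
col 343
[215 216 217 215 201 155 156 155 155 155 155 155 156 153 136 102 154 215
 216 216]
[152 152 153 151 140 103 103 102 104 103 104 103 103 104 116  89 111 175
 153 153]
[152 152 153 151 139 103 103 102 103 102 103 106 122 125 136 101 154 211
 184 212]
[152 152 153 152 140 103 103 103 103 103 104 113 156 154 142 102 155 215
 216 216]
```

>>> drive_tool --commands "0 0 0 0.1 0 0 0;0 0 0 0.2 0 0 0;0 0 0 0.2 0 0 0"

```text
clock: 8.52
tool_pos: [0.5915, 0.0027, 0.0837]
eef_rot: [179.9, 0.0, 107.2]
contact_force: [-3.6, -0.2, 11.1]
finger_gap: 0.0002
```

```bash
cat > t.py <<'E'
import cv2,sys
from plant import viewer,read_state
s=read_state();print(s["clock"],s["tool_pos"].round(4),s["contact_force"].round(2),s["moment"].round(2))
im=viewer.snapshot("scene")[:,:,::-1];cv2.imwrite(f"pics/scene_{sys.argv[1]}.png",im)
for c in(325,327,329):
  for n in("0","_"+sys.argv[1]):print(c,cv2.imread(f"pics/scene{n}.png")[238:258,c,1])
print("hood row 245",[cv2.imread(f"pics/scene{n}.png")[245,262:326:1,1].tolist() for n in("0","_"+sys.argv[1])])
E
python3 t.py f
```

```text
8.525 [0.5915 0.0027 0.0837] [-3.56 -0.21 11.15] [-0.13  0.7  -0.01]
325 [216 210 156 153 156 154 155 151 155 151 155 147 120 109 104 109 187 215
 215 215]
325 [153 153 153 145 105 102 103 111 146 152 153 156 155 142 110 130 198 216
 215 216]
327 [215 213 189 156 156 155 155 155 155 155 155 152 125  72  16  79 179 216
 216 215]
327 [ 95 137 146 149 114 103 102 102 103 113 156 156 157 152 109  80 179 216
 216 216]
329 [217 216 202 154 151 150 151 149 135 145 146 150 142  86  13  58 154 215
 216 216]
329 [ 30  46 100 135 127 122 123 128 128 128 129 141 132 141 100  62 148 214
 206 216]
hood row 245 [[156, 144, 156, 208, 182, 176, 177, 174, 156, 157, 156, 156, 157, 155, 153, 155, 157, 156, 150, 113, 21, 75, 137, 148, 110, 20, 79, 139, 143, 79, 22, 97, 156, 141, 52, 36, 104, 156, 141, 48, 37, 106, 156, 138, 21, 58, 120, 149, 112, 22, 77, 137, 157, 156, 156, 145, 117, 157, 156, 157, 158, 159, 147, 151], [156, 144, 156, 206, 175, 169, 151, 163, 156, 156, 156, 156, 156, 154, 151, 158, 156, 156, 149, 108, 19, 80, 139, 144, 79, 24, 97, 156, 141, 51, 35, 105, 156, 141, 46, 56, 118, 155, 136, 20, 76, 137, 150, 113, 23, 76, 137, 149, 109, 22, 97, 156, 156, 156, 156, 141, 113, 156, 156, 156, 153, 146, 146, 111]]
```

>>> drive_tool --commands "0 0 0 0.1 0 0 0;0 0 0 0.2 0 0 0;0 0 0 0.3 0 0 0;0 0 0 0.3 0 0 0"

```text
clock: 9.07
tool_pos: [0.5916, 0.0025, 0.0806]
eef_rot: [179.9, 0.0, 107.2]
contact_force: [-3.5, -0.8, 11.1]
finger_gap: -0.0001
```

```bash
python3 t.py g
```

```text
9.075 [0.5916 0.0025 0.0806] [-3.45 -0.78 11.11] [-0.08  0.69 -0.07]
325 [216 210 156 153 156 154 155 151 155 151 155 147 120 109 104 109 187 215
 215 215]
325 [103 103 102 103 103 102 103 110 147 156 156 156 156 156 157 157 156 156
 157 156]
327 [215 213 189 156 156 155 155 155 155 155 155 152 125  72  16  79 179 216
 216 215]
327 [ 60  68  92  99 102 103 103 103 111 147 157 157 156 157 159 159 159 159
 164 163]
329 [217 216 202 154 151 150 151 149 135 145 146 150 142  86  13  58 154 215
 216 216]
329 [ 28  27  46  99 127 128 128 128 126 114 119 123 102 106  87 100 133 181
 201 182]
hood row 245 [[156, 144, 156, 208, 182, 176, 177, 174, 156, 157, 156, 156, 157, 155, 153, 155, 157, 156, 150, 113, 21, 75, 137, 148, 110, 20, 79, 139, 143, 79, 22, 97, 156, 141, 52, 36, 104, 156, 141, 48, 37, 106, 156, 138, 21, 58, 120, 149, 112, 22, 77, 137, 157, 156, 156, 145, 117, 157, 156, 157, 158, 159, 147, 151], [156, 144, 156, 216, 214, 214, 212, 198, 175, 169, 142, 121, 123, 156, 156, 156, 157, 156, 156, 154, 149, 157, 157, 155, 140, 50, 37, 104, 157, 141, 47, 40, 107, 156, 139, 19, 58, 121, 150, 112, 21, 76, 137, 149, 110, 21, 96, 156, 143, 79, 23, 97, 157, 141, 51, 37, 105, 156, 156, 156, 149, 118, 100, 110]]
```

>>> drive_tool --commands "0 0 0 -1 0 0 0;0 0 0 -3.5 0 0 0;0 0 0 -6 0 0 0;0 0 0 -6 0 0 0;0 -4 0 -6 0 0 0;0 -8 0 -6 0 0 0;0 -12.5 0 -6 0 0 0;0 -12.5 0 -6 0 0 0;0 -12.5 0 -4 0 0 0;0 -12.5 0 -3 0 0 0;0 -12.5 0 -3 0 0 0"

```text
clock: 10.5
tool_pos: [0.6271, -0.1148, 0.107]
eef_rot: [-179.8, -0.1, 107.3]
contact_force: [-0.4, 0.4, 0.5]
finger_gap: -0.0
```

```bash
python3 look.py i; python3 - <<'E'
import cv2,numpy as np
a=cv2.imread("pics/scene_i.png")[190:275,245:360];b=cv2.imread("pics/top_i.png")[165:265,300:420]
A=cv2.resize(a,(575,425),interpolation=cv2.INTER_CUBIC)
cv2.imwrite("pics/i2.png",A)
E
```

```text
10.5 [ 0.6271 -0.1148  0.107 ] ext xy -0.1263 0.0004 [-0.42  0.36  0.48]
top [674.43846242 249.42713237]
scene [152.55720308 273.35546231]
```

View pics/i2.png

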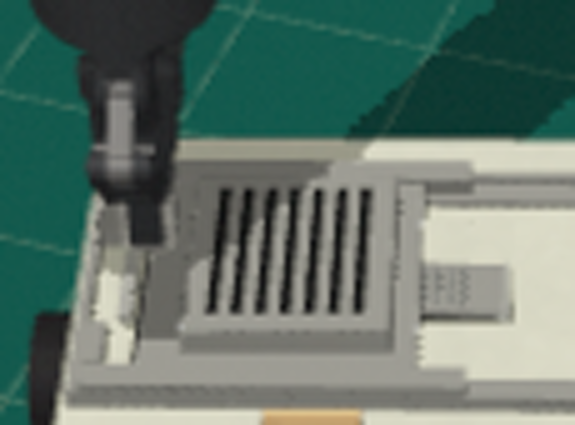

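>>> drive_tool --commands "0 0 0 0.5 0 0 0;0 0 0 1 0 0 0;0 0 0 1.4 0 0 0;0 0 0 1.4 0 0 0"

```text
clock: 11.1
tool_pos: [0.6278, -0.116, 0.094]
eef_rot: [-179.9, -0.0, 107.2]
contact_force: [-0.3, 0.4, 1.3]
finger_gap: -0.0002
```

>>> drive_tool --commands "0 0.5 0 -0.1 0 0 0;0 1 0 -0.1 0 0 0;0 1.5 0 -0.1 0 0 0;0 2 0 -0.1 0 0 0;0 2.5 0 -0.1 0 0 0;0 3 0 -0.1 0 0 0;0 3.5 0 -0.1 0 0 0;0 4 0 -0.1 0 0 0"

```text
clock: 12.1
tool_pos: [0.6162, -0.0775, 0.0956]
eef_rot: [180.0, 0.0, 107.2]
contact_force: [1.4, -1.1, 0.7]
finger_gap: -0.0002
```

```bash
cat > k.py <<'E'
from h import *
from plant import read_state
s=read_state();p=[.5901,.006,1.8712];print(s["clock"],s["contact_force"].round(2))
viewer.snapshot("scene")
for q in("cover","snap_tab"):
    for d in viewer.cut_out("scene",q)[:1]:
        y,x=np.nonzero(d["region"]);print(q,round(d["conf"],2),np.round(d["xy"],1),x.min(),x.max(),y.min(),y.max())
for X in(-.084,-.04,.0,.088):print(X,proj("scene",E2W(p,[[X-.058,0,.109],[X+.058,0,.109]]))[:,0].round(1))
E
python3 k.py
```

```text
12.1 [ 1.41 -1.07  0.74]
cover 0.81 [321.  244.6] 290 346 225 267
-0.084 [267.6 322.6]
-0.04 [288.4 343.5]
0.0 [307.4 362.6]
0.088 [349.2 404.7]
```

>>> drive_tool --commands "0 0.7 0 0 0 0 0;0 1.4 0 0 0 0 0;0 2.1 0 0 0 0 0;0 2.8 0 0 0 0 0;0 3.5 0 0 0 0 0;0 4.2 0 0 0 0 0;0 4.9 0 0 0 0 0;0 5.6 0 0 0 0 0;0 6.3 0 0 0 0 0;0 7 0 0 0 0 0;0 7.7 0 0 0 0 0;0 8.4 0 0 0 0 0;0 9.1 0 0 0 0 0;0 9.8 0 0 0 0 0;0 10.4 0 0 0 0 0;0 11 0 0 0 0 0;0 11.4 0 0 0 0 0;0 11.4 0 0 0 0 0"

```text
clock: 14.5
tool_pos: [0.5823, 0.0324, 0.0956]
eef_rot: [-180.0, -0.1, 107.3]
contact_force: [-0.3, -1.1, -0.9]
finger_gap: 0.0001
```

```bash
python3 k.py
```

```text
14.5 [-0.29 -1.12 -0.86]
cover 0.74 [376.4 248. ] 346 402 226 268
snap_tab 0.8 [335.2 250.5] 325 345 241 252
-0.084 [267.6 322.6]
-0.04 [288.4 343.5]
0.0 [307.4 362.6]
0.088 [349.2 404.7]
```

>>> drive_tool --commands "0 0.3 0 0 0 0 0;0 0.6 0 0 0 0 0;0 0.8 0 0 0 0 0;0 0.8 0 0 0 0 0"

```text
clock: 15.15
tool_pos: [0.5801, 0.0391, 0.0955]
eef_rot: [-180.0, -0.0, 107.2]
contact_force: [0.4, -0.4, -0.1]
finger_gap: -0.0003
```

>>> drive_tool --commands "0 0.2 0 0 0 0 0;0 0.4 0 0 0 0 0;0 0.6 0 0 0 0 0;0 0.6 0 0 0 0 0"

```text
clock: 15.65
tool_pos: [0.5793, 0.0422, 0.0959]
eef_rot: [179.9, 0.2, 107.1]
contact_force: [1.9, -5.1, 0.5]
finger_gap: -0.0003
```

```bash
python3 k.py|head -3
```

```text
15.65 [ 1.86 -5.08  0.5 ]
cover 0.88 [379.4 247.4] 350 406 226 268
snap_tab 0.64 [335.8 251.3] 323 346 240 253
```

>>> drive_tool --commands "0 -0.5 0 0 0 0 0;0 -1.2 0 0 0 0 0;0 -1.2 0 -3 0 0 0;0 -1.2 0 -6 0 0 0;0 -1.2 0 -10 0 0 0;0 -1.2 0 -14 0 0 0;0 -8 0 -14 0 0 0;0 -8 0 -14 0 0 0"

```text
clock: 16.8
tool_pos: [0.6022, -0.0385, 0.2362]
eef_rot: [-180.0, 0.2, 106.7]
contact_force: [-0.3, 0.6, -0.2]
finger_gap: 0.0002
```

```bash
python3 k.py|head -3; python3 - <<'E'
import cv2
from plant import viewer
a=viewer.snapshot("scene")[:,:,::-1];cv2.imwrite("pics/end.png",cv2.resize(a[150:350,120:440],None,fx=2.4,fy=2.4,interpolation=cv2.INTER_CUBIC))
for q in("flask","beaker","spray_bottle","amber_bottle","dish","stretcher_key","brush_jar"):
    d=viewer.cut_out("scene",q)[:1];print(q,[d[0]["xy"],d[0]["conf"]] if d else None)
E
```

```text
16.8 [-0.29  0.6  -0.16]
cover 0.65 [377.3 246.6] 350 407 225 269
snap_tab 0.84 [335.6 251.9] 325 346 241 252
flask [[199.0, 210.6], 0.94]
beaker [[528.4, 313.4], 0.58]
spray_bottle [[153.8, 218.4], 0.93]
amber_bottle None
dish [[529.9, 268.1], 0.87]
stretcher_key [[308.6, 278.1], 0.48]
brush_jar [[171.8, 265.7], 0.93]
```

View pics/end.png

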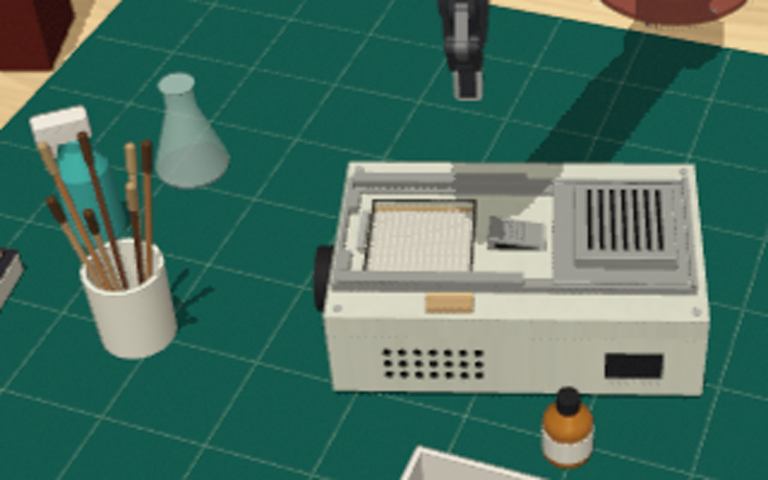

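The picture shows the cover flat against the end stop (hood around px (625,225)) and the tab sprung up again at (517,232). The filter is uncovered at (420,235). The amber bottle, key, jar and flask stand where they were, and the gripper is clear.

```bash
python3 -c "from plant import close_job;print(close_job())"
```

```text
the job is handed in; nothing more can be done
None
```

I pressed in the snap tab with the shut fingers (about 11 N), and the cover sprang free by roughly 11 mm. I then pushed it by the back of its hood to the end stop, backed the arm off clear of everything, and handed the job in at about 17 s of the 42 s allowed.

**Last checks:**
- **Cover:** it lies flat. Its leading edge is at pixel column 406–407, about where it should be at the end stop. The push force rose to about 5 N there.
- **Tab:** it has sprung up to where it was at the start.
- **Robot:** it touches nothing; the force reading is within its noise of about 1 N.
- **Bystanders:** flask, beaker, spray bottle, dish, stretcher key and brush jar are found within a few pixels of their start or show in place. The network missed the amber bottle, but the picture shows it in place. I did not check the spatula again; the arm did not go near it at bench height.

**What disagreed:**
- **Cameras:** the two cameras placed the extractor about 5 mm apart, so I used the mean.
- **Fingertip height:** the fingertips turned out to be about 20 mm higher than the reported tool position. I found this from the pictures and by lowering in small steps until contact, and allowed for it afterwards.
- **Press force:** it was slightly above the stated 5 to 10 N, with about 3.5 N sideways that I could not explain.

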